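Follow a test chip round on a coasting ring table with a pocket microscope

TASK

Inspect the lone square test chip under light from changing sides: push one of the clamp screws to set the ring table turning (no faster than one turn in three seconds), then let it coast, take the pocket microscope out of its holder and keep its lens upright about 30 mm above the chip, following the chip round without touching anything on the stage, so that the chip stays in view for 6 seconds without a break while the table still turns faster than one turn in ten seconds. Then put the microscope gently back upright, fully down in its holder, and let go; do not touch the film and what lies on it, and leave the other things on the bench alone.

Things in the scene. Friction and masses are not known exactly. Their poses are not given: they have to be found in the camera images.
- theta_stage: the fixed stage of a die sorter that carries the ring table: dark base plate 240 x 220 mm, cross slide and a 120 mm bearing housing; origin on the bench surface below the table's axis, z up. A lamp bar 90 mm long on a thin post stands 185 mm from the axis on the stage's own +x side, its top 140 mm above the bench. The stage stands at the left or at the right, with its yaw varied by up to 0.25 rad
- ring_table (a joint): angle (rad) of the ring table, an aluminium disc 256 mm across, 12 mm thick, top 85 mm above the bench, turning freely either way. Grows anticlockwise from above, counts past full turns; at 0 the chip lies on the stage's +x side. Nominal 1.6 kg, 0.014 kg m2; left alone its speed falls by a factor e in about 50 s (35 to 70 s); dry friction 0.0001 N m
- table_axis (a point): centre of the disc's top face, on the turning axis (85 mm above the bench)
- clamp0 (a point): top centre of a clamp thumb screw: a steel pin 16 mm in diameter standing 30 mm above the disc's top, 118 mm from the axis and turning with the disc; as seen from above, 60 degrees anticlockwise of the chip. Strong enough to push sideways
- clamp1 (a point): the same, straight across the table from the chip (180 degrees)
- clamp2 (a point): the same, 60 degrees clockwise of the chip
- chip (a point): centre of the top face of the lone test chip, a 32 mm square plate with a paler 20 mm square pad in its middle, lying alone on the film 78 mm from the axis; its top is 6 mm above the disc's top (91 mm above the bench)
- film: the hoop with its stretched film, fixed on the ring table inside the clamps: hoop 220 mm outside, 8 mm high, grey-blue film 200 mm in diameter, on it a diced half wafer (150 mm in diameter, on the side away from the chip) and the lone test chip; origin at the disc's top centre, x towards the chip. Must not be touched
- scope: cordless pocket microscope, 0.18 kg: a plain black upright tube 32 mm in diameter and 130 mm long with a bright band at mid-height, its nose tapering to 24 mm over the lowest 35 mm; origin at the centre of the lens end (its bottom), z up along the tube. It stands in its holder; grip it 90 to 105 mm above the origin
- lens (a point): centre of the microscope's lens end (the same point as the origin of scope). The chip is in view while the lens is upright, within 15 mm of the chip's centre sideways and 12 to 50 mm above it
- holder: fixed grey bench holder for the microscope: round foot 80 mm across, upright socket 50 mm outside and 38 mm inside diameter, rim 50 mm above the bench; origin on the bench on its axis. It stands on the side of the bench where the stage is not
- holder_floor (a point): centre of the socket's inner floor, 6 mm above the bench, on which the lens end rests
- waffle_pack: small black tray 50 x 50 x 12 mm with compartments, loose; leave alone
- flux_jar: amber jar 52 mm in diameter, 60 mm high, loose; leave alone
- driver: screwdriver lying at the right side, about 200 mm long, loose; leave alone
- magazine: aluminium magazine box 150 x 75 x 63 mm with copper strips, loose, at the left side; leave alone
There are look-alikes about, which are no part of the job. There is more than one size of the holder; the job needs the middle-sized. Leave any blue look-alike of the scope alone.

How it is judged (in metres and radians):
On the way, in this order (a step that is already met when the one before it is completed fails the run):
1. the ring table turns by itself faster than one turn in ten seconds, touched by nothing ((velocity of joint ring_table above 0.62 rad/s or velocity of joint ring_table below -0.62 rad/s) and contact force between each of the fingers, the arm, scope and theta_stage below 0.3 N), for 0.2 s.
2. the lens stays over the chip (within 15 mm sideways, 12 to 50 mm above, upright) for 6 s while the table coasts untouched faster than one turn in ten seconds (all of step 1 and horizontal distance between lens and chip below 0.015 m and z of lens in the frame of table_axis between 0.018 and 0.056 m and angle between scope's own z axis and vertical below 0.25 rad), for 6 s.
At the end, for the whole second after the job is handed in: The microscope stands released and still in its holder's socket, its lens end within 9 mm of the socket's axis and no more than 4 mm above its floor, tilted by less than 0.15 rad; the ring table may still be turning (horizontal distance between scope and holder_floor below 0.009 m and z of scope in the frame of holder below 0.01 m and angle between scope's own z axis and vertical below 0.15 rad and linear speed of scope below 0.02 m/s); the robot touches nothing.
It fails at once if the ring table turns faster than one turn in three seconds (2.2 rad/s) (velocity of joint ring_table above 2.2 rad/s or velocity of joint ring_table below -2.2 rad/s).
It fails at once if the film or what lies on it is touched, or the microscope touches the stage (contact force between anything else and film above 0.3 N or contact force between scope and theta_stage above 0.5 N).
It fails at once if the microscope is tipped by more than 0.5 rad (angle between scope's own z axis and vertical above 0.5 rad).
It fails at once if the microscope is slammed into its holder (over 30 N) (contact force between scope and holder above 30 N).
It fails at once if one of the other things on the bench (waffle pack, jar, screwdriver, magazine) is moved by more than 20 mm (distance of any of waffle_pack, flux_jar, driver, magazine from where it was at the start of the episode above 0.02 m).
It also fails if it takes over 72 s, if anything falls off the work surface, if the arm or the gripper's body presses on something with over 40 N, if the wrist force passes 120 N, or if a joint passes its speed limit or range.

ROBOT

A 6-joint arm with a two-finger parallel gripper is mounted at the origin on the work surface. World frame = base frame: x ahead of the robot, y to its left, z up, the work surface at z = 0. Lengths are in mm, angles in rad, forces in N, time in s.
With the tool pointing down it reaches from about 350 to 925 mm from the base axis. Payload 6.4 kg.
Tool frame: the origin (TCP) lies between the finger pads; the fingertips stand 8 mm ahead of it and the grasp point (between the pads) lies 11 mm behind it; z points along the fingers, y is the line along which they close (so a half turn about z gives the same grasp; the last joint's range is limited). The gripper opens to 94 mm and grips with 3 to 60 N. Pads are 16 mm wide; open, the fingers measure 119 mm over their backs; the gripper's body (75 mm by 177 mm) begins 78 mm behind the grasp point.
Start: joints at [1.116, 0.245, 1.558, -0, 1.339, -0.174], TCP at [180.128, 624.554, 213.455] pointing down, gripper open.
Joint ranges: [-3.13, 3.13], [-1.02, 2.26], [0.13, 2.54], [-0.95, 4.09], [0.21, 2.88], [-2.74, 2.74]. Speed limits (rad/s): [2.57, 2.57, 3.14, 3.14, 3.14, 3.14].

INTERFACE

Orientations are given as a rotation vector (axis times angle).
In Python, from plant import status, optics, ticket gives the robot as it stands. The module is installed in compiled form; this text tells all that it offers.
- The arm moves only by the tool jog_arm, never from a script. Its argument "targets" is a list of rows, each a list of 5 numbers: the opening, from -1 (shut) to 1 (fully open), then the shift along the tool's x, y, z in m, then the turn about the tool's z in degrees. In form: [[gripper, tx, ty, tz, roll], ...]. A call has exactly 10 rows; each row is the pose to reach, as a shift and turn from the pose commanded when the call began, along the tool's axes at that moment; what a row does not reach only later rows make up. A row lasts 1/12 s, in which the tool goes at most 41.7 mm and 7.16 degrees, less where a joint would pass 70% of its speed; a pose out of reach is approached as far as the arm can. A call with a gripper value outside its range is refused whole. The fingers move at their own pace and stop on an object; "grip_force" is the grip in N (left out, the last holds). Time passes only in rows, so rows that repeat a pose let the fingers close, or fill a call up. It gives the time, the measured TCP pose, the force, the opening and the grip force at its end, in the units of the state.
- status.read_state(): the state, without advancing time (a new reading comes with each control period).
- optics.snapshot(name): name is "side" or "top"; returns a dict with "frame" (420x560x3 uint8, blue, green, red), "depth" (420x560 float32, mm along the optical axis (not along the pixel's ray), 0 where there is no reading), "fx", "fy", "cx", "cy" (pixels), "dist" ([k1, k2, p1, p2, k3] as OpenCV has them; the pictures are not rectified), "R" (3x3) and "t" (3): a world point X has camera coordinates R X + t. Camera axes: x right, y down, z forward; pixel columns grow to the right and rows downward; lengths in mm; the calibration is good to about 2 mm. A picture is of the moment at which its call begins.
- ticket.sign_off(): hands the job in; it is judged then, once.
Trained networks look in the newest picture that a camera, given by its name, has taken for a name from the list of things; names that differ only in an ending like _2 or _b are one class to them, and where a whole thing is asked for, a point or a joint stands for the part that bears it (a point fixed in the world has none). Each returns a list of dicts, best first, with "confidence" (0 to 1); they miss things now and then, are a little off and sometimes report something else, mostly with a low value. They report only what shows in the picture. A call takes as long as a camera call. They do not tell look-alikes from the thing itself.
- optics.look_for(label, camera): "location" ([x, y, z] in mm, in the coordinates of the camera as it stood for that picture, good to about 4 mm: the middle of the surface that is visible of it).
- optics.tip_of(label, camera): "location" ([x, y, z] in mm, in the coordinates of the camera as it stood for that picture, good to about 4 mm: a listed point, or the origin of a listed thing).
The state is a dict: "clock": time; "q": joint angles; "qvel": joint speeds; "joint_efforts": joint torques, N m; "position": TCP position; "orientation": TCP orientation; "wrist_force": force on the tool from outside, world axes, zero at the start; "torque": the same for the moment, N m; "gripper_width": finger opening in mm; "grip_force": force on a finger pad.
Only numpy, scipy, OpenCV 4.12 (cv2) and the standard library are available. Lean on these libraries where they do the work, as an engineer would, in place of code of your own. Each camera call takes 0.05 s, during which the arm holds its last target. There are 200 camera calls.

## Working session

There is one attempt and no reset: what is moved stays moved. The work goes in short steps, Python scripts to look and compute and a tool call to move; the robot and the scene stay as the last step left them, time stands still between calls to the robot, and variables do not carry over. Pictures are saved under pics/ and viewed, at most 13 in all, crops included, and the job is handed in when it is done.

Besides the shell and the picture viewer there is one more tool, called after "Call:" by a JSON object that holds its "fn" and its "kwargs". jog_arm: Moves the arm, as the interface text tells. Its arguments: {"type":"object","properties":{"targets":{"type":"array"},"grip_force":{"type":"number"}},"required":["targets"]}

```bash
mkdir -p pics
cat > h.py <<'E'
import numpy as np, cv2
from plant import status, optics, ticket
from scipy.spatial.transform import Rotation as Ro
def w(s,p): return np.array(s["R"]).T@(np.array(p)-np.array(s["t"]))
def find(label,cam,s,f=optics.tip_of):
    return [(np.round(w(s,d["location"]),0).tolist(),round(d["confidence"],2)) for d in f(label,cam)]
def K(s): return np.array([[s["fx"],0,s["cx"]],[0,s["fy"],s["cy"]],[0,0,1.]])
def px2w(s,u,v,z):
    n=cv2.undistortPoints(np.array([[[u,v]]],float),K(s),np.array(s["dist"]))[0,0]
    R=np.array(s["R"]);c=-R.T@np.array(s["t"]);d=R.T@np.array([n[0],n[1],1]);return c+d*(z-c[2])/d[2]
def w2px(s,p):
    R=np.array(s["R"]);return cv2.projectPoints(np.array([p],float),cv2.Rodrigues(R)[0],np.array(s["t"],float),K(s),np.array(s["dist"]))[0][0,0].round(1)
E
python3 - <<'E'
from h import *
st=status.read_state();print({k:np.round(v,3).tolist() for k,v in st.items()})
print(Ro.from_rotvec(st["orientation"]).as_matrix().round(3))
ims=[]
for c in ("top","side"):
    s=optics.snapshot(c);cv2.imwrite(f"pics/{c}0.png",s["frame"])
    for l in ["table_axis","chip","clamp0","clamp1","clamp2","scope","holder","holder_floor","theta_stage","flux_jar"]: print(c,l,find(l,c,s))
E
```

```text
{'clock': 0.0, 'q': [1.116, 0.246, 1.559, 0.0, 1.339, -0.174], 'qvel': [-0.0, -0.0, 0.002, -0.0, 0.001, -0.001], 'joint_efforts': [0.0, -41.581, -31.462, 0.069, 0.033, -0.0], 'position': [179.854, 624.037, 212.407], 'orientation': [-0.439, -3.11, 0.003], 'wrist_force': [0.046, -0.197, 0.633], 'torque': [-0.022, 0.03, -0.04], 'grip_force': 0.0, 'gripper_width': 93.786}
[[-0.961  0.277 -0.001]
 [ 0.277  0.961 -0.002]
 [ 0.    -0.002 -1.   ]]
top table_axis [([556.0, -152.0, 87.0], 0.57)]
top chip [([532.0, -77.0, 90.0], 0.87), ([562.0, 174.0, 6.0], 0.32)]
top clamp0 [([633.0, -66.0, 114.0], 0.84), ([439.0, -124.0, 109.0], 0.72), ([591.0, -264.0, 112.0], 0.72)]
top clamp1 [([633.0, -66.0, 114.0], 0.84), ([439.0, -124.0, 109.0], 0.72), ([591.0, -264.0, 112.0], 0.72)]
top clamp2 [([633.0, -66.0, 114.0], 0.84), ([439.0, -124.0, 109.0], 0.72), ([591.0, -264.0, 112.0], 0.72)]
top scope [([558.0, 171.0, 9.0], 0.73), ([538.0, 276.0, 4.0], 0.58)]
top holder [([698.0, 201.0, 2.0], 0.86), ([560.0, 176.0, -0.0], 0.63), ([458.0, 153.0, -3.0], 0.61)]
top holder_floor [([561.0, 175.0, 5.0], 0.7), ([6
[... 286 characters left out ...]
.0, -121.0, 116.0], 0.8), ([636.0, -62.0, 113.0], 0.74), ([593.0, -263.0, 113.0], 0.55), ([506.0, 409.0, -4.0], 0.4)]
side clamp1 [([435.0, -121.0, 116.0], 0.8), ([636.0, -62.0, 113.0], 0.74), ([593.0, -263.0, 113.0], 0.55), ([506.0, 409.0, -4.0], 0.4)]
side clamp2 [([435.0, -121.0, 116.0], 0.8), ([636.0, -62.0, 113.0], 0.74), ([593.0, -263.0, 113.0], 0.55), ([506.0, 409.0, -4.0], 0.4)]
side scope [([530.0, 272.0, 4.0], 0.63), ([560.0, 179.0, 4.0], 0.62)]
side holder [([556.0, 174.0, 1.0], 0.79), ([458.0, 154.0, -0.0], 0.79), ([696.0, 201.0, 1.0], 0.7)]
side holder_floor [([556.0, 178.0, 8.0], 0.72)]
side theta_stage [([554.0, -150.0, 2.0], 0.89)]
side flux_jar [([591.0, -425.0, 1.0], 0.85)]
```

View pics/top0.png

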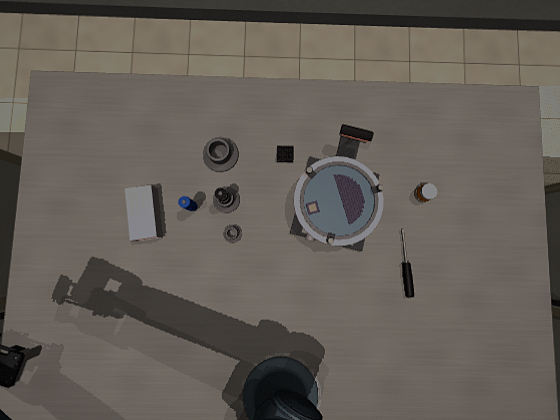

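View pics/side0.png

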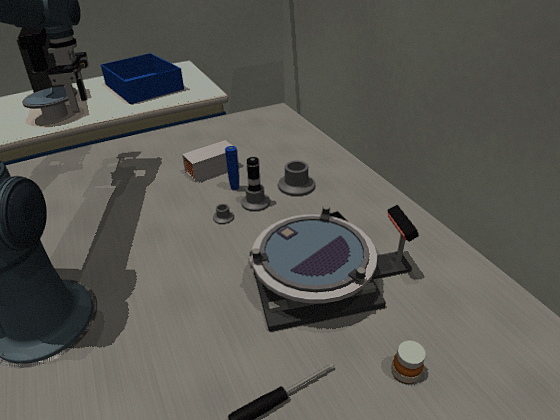

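Top picture: the black banded scope, at px (222,195), stands in the middle-sized holder at (225,200). Things that could be taken for it:
- the blue tube at (187,203)
- the large holder at (220,153)
- the small holder at (232,233)

The chip is at (312,208), the lamp at (355,133), and clamp0 is near (331,239). I'll check this in one close crop and refine the positions.

Run:
```python
from h import *
s=optics.snapshot("top");f=s["frame"]
cv2.imwrite("pics/crop1.png",cv2.resize(f[140:250,165:305],None,fx=5,fy=5))
acc={}
for c in ("top","side"):
  for i in range(4):
    s=optics.snapshot(c)
    for l in ["chip","clamp0","scope","holder","table_axis"]:
        for p,cf in find(l,c,s):
            key=(l,)+tuple(np.round(np.array(p)[:2]/40).astype(int))
            acc.setdefault(key,[]).append(p)
for k,v in acc.items():
    if len(v)>1: print(k,len(v),np.mean(v,0).round(1))
s=optics.snapshot("top")
for n,p in dict(axis=[554.5,-150,85],chip=[531,-76,91],c0=[437,-122,115],scopetop=[558,175,136]).items(): print(n,w2px(s,p))
```

```text
('chip', np.int64(13), np.int64(-2)) 8 [530.1 -75.1  93.4]
('clamp0', np.int64(16), np.int64(-2)) 8 [636.6 -65.6 113. ]
('clamp0', np.int64(11), np.int64(-3)) 8 [ 438.6 -123.4  112.9]
('clamp0', np.int64(15), np.int64(-7)) 8 [ 591.6 -263.   113.6]
('scope', np.int64(14), np.int64(4)) 8 [557.5 176.1   6.4]
('scope', np.int64(13), np.int64(7)) 7 [535.1 274.3   2.3]
('holder', np.int64(14), np.int64(4)) 11 [558.  175.8   1.4]
('holder', np.int64(11), np.int64(4)) 6 [4.572e+02 1.515e+02 2.000e-01]
('holder', np.int64(17), np.int64(5)) 8 [696.  200.2   2.6]
('table_axis', np.int64(14), np.int64(-4)) 8 [ 552.9 -151.9   84.6]
('holder', np.int64(12), np.int64(4)) 2 [460.5 151.5  -2. ]
('table_axis', np.int64(13), np.int64(10)) 2 [508.5 411.5  -1. ]
('chip', np.int64(14), np.int64(-4)) 2 [ 554.  -153.5   41.5]
('chip', np.int64(14), np.int64(4)) 2 [559. 175.   2.]
axis [338.1 200.1]
chip [312.  207.5]
c0 [329.2 241.4]
scopetop [220.2 193.3]
```

View pics/crop1.png

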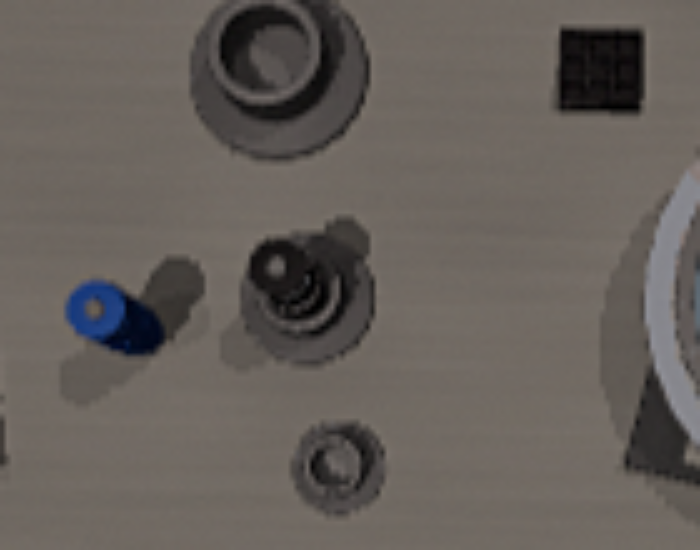

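Crop: the black scope's top is at full-frame px (220,193), which matches the projection of (558,175,136), and it stands in the middle-sized holder. So the scope is at about (558,175.5). The axis is at about (555.3,-150.8), the chip angle about 107.2°, and clamp0 about 167°. I'm moving now.

Call:
{"fn": "jog_arm", "kwargs": {"targets": [[-1, -0.023, -0.0337, 0, 0], [-1, -0.046, -0.0674, 0, 0], [-1, -0.069, -0.1011, 0, 0], [-1, -0.092, -0.1348, 0, 0], [-1, -0.115, -0.1685, 0, 0], [-1, -0.138, -0.2022, 0, 0], [-1, -0.161, -0.2359, 0, 0], [-1, -0.184, -0.2696, 0, 0], [-1, -0.207, -0.3033, 0, 0], [-1, -0.23, -0.337, 0, 0]], "grip_force": 10}}

```text
clock: 4.43
position: [307.8, 235.4, 213.7]
orientation: [0.438, 3.11, 0.001]
wrist_force: [0.4, 0.0, 0.1]
gripper_width: 30.7
grip_force: 0.0
```

Call:
{"fn": "jog_arm", "kwargs": {"targets": [[-1, -0.023, -0.0337, 0, 0], [-1, -0.046, -0.0674, 0, 0], [-1, -0.069, -0.1011, 0, 0], [-1, -0.092, -0.1348, 0, 0], [-1, -0.115, -0.1685, 0, 0], [-1, -0.138, -0.2022, 0, 0], [-1, -0.161, -0.2359, 0, 0], [-1, -0.184, -0.2696, 0, 0], [-1, -0.207, -0.3033, 0, 0], [-1, -0.229, -0.337, 0, 0]]}}

```text
clock: 5.27
position: [434.7, -152.6, 213.7]
orientation: [0.441, 3.11, -0.0]
wrist_force: [0.2, 0.6, 0.5]
gripper_width: 0.3
grip_force: 0.0
```

Call:
{"fn": "jog_arm", "kwargs": {"targets": [[-1, 0, 0, 0.03, 0], [-1, 0, 0, 0.06, 0], [-1, 0, 0, 0.08, 0], [-1, 0, 0, 0.095, 0], [-1, 0, 0, 0.1045, 0], [-1, 0, 0, 0.1045, 0], [-1, 0, 0, 0.1045, 0], [-1, 0, 0.001, 0.1045, 0], [-1, 0, 0.002, 0.1045, 0], [-1, 0, 0.003, 0.1045, 0]]}}

```text
clock: 6.1
position: [436.0, -147.6, 110.1]
orientation: [0.439, 3.109, -0.001]
wrist_force: [-0.6, 0.5, 0.1]
gripper_width: 0.7
grip_force: 0.0
```

Run:
```python
from h import *
st=status.read_state();print(st["position"],st["wrist_force"])
s=optics.snapshot("side");f=s["frame"]
u,v=w2px(s,[437,-135,110]);u,v=int(u),int(v)
cv2.imwrite("pics/crop2.png",cv2.resize(f[max(0,v-60):v+50,max(0,u-70):u+70],None,fx=5,fy=5))
```

```text
[ 435.95327615 -147.62867406  110.11692001] [-0.58424038  0.49389133  0.0585443 ]
```

View pics/crop2.png

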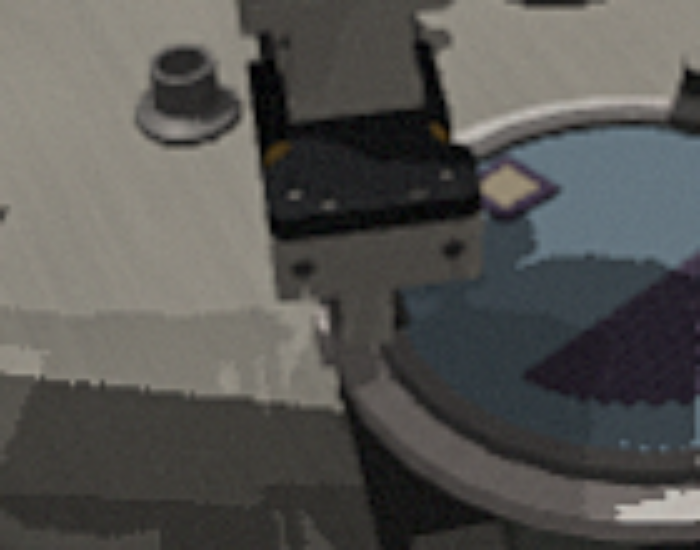

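The crop shows the closed fingers (around crop px 365,330) over the disc's rim behind clamp0, clear of the film, so I'll push now.

Call:
{"fn": "jog_arm", "kwargs": {"targets": [[-1, 0, 0.003, 0, 0], [-1, 0, 0.008, 0, 0], [-1, -0.001, 0.016, 0, 0], [-1, -0.002, 0.027, 0, 0], [-1, -0.004, 0.04, 0, 0], [-1, -0.006, 0.054, 0, 0], [-1, -0.006, 0.062, -0.02, 0], [-1, -0.006, 0.066, -0.055, 0], [0, -0.006, 0.068, -0.09, 0], [1, -0.006, 0.07, -0.105, 0]]}}

```text
clock: 6.98
position: [462.5, -81.1, 218.6]
orientation: [0.437, 3.105, -0.002]
wrist_force: [0.5, -0.6, 0.1]
gripper_width: 10.5
grip_force: 0.0
```

```bash
cat > ang.py <<'E'
from h import *
A=np.array([555.3,-150.8])
def angs(n=2,gap=0,cams=("top","side")):
    out=[]
    for i in range(n):
        c=cams[i%len(cams)]
        t=status.read_state()["clock"];s=optics.snapshot(c)
        f=s["frame"]
        r=[]
        for p,cf in find("chip",c,s)[:2]:
            d=np.array(p[:2])-A;
            if 60<np.hypot(*d)<100: r.append((round(np.degrees(np.arctan2(d[1],d[0])),1),round(np.hypot(*d)),p[2],cf))
        out.append((round(t,3),c,r))
    return out
E
python3 - <<'E'
from ang import *
st=status.read_state();print(st["position"],st["wrist_force"],st["gripper_width"])
for o in angs(6): print(o)
E
```

```text
[462.47120232 -81.07553531 218.59626342] [ 0.50802738 -0.63419846  0.10200349] 10.483456779787936
(6.983, 'top', [(np.float64(50.8), 77, 88.0, 0.67)])
(7.083, 'side', [(np.float64(42.5), 78, 96.0, 0.78)])
(7.183, 'top', [(np.float64(33.1), 78, 89.0, 0.97)])
(7.283, 'side', [(np.float64(24.5), 77, 96.0, 0.75)])
(7.383, 'top', [(np.float64(14.5), 75, 89.0, 0.62)])
(7.483, 'side', [(np.float64(6.6), 76, 96.0, 0.95)])
```

Call:
{"fn": "jog_arm", "kwargs": {"targets": [[1, -0.003, 0.035, 0, 0], [1, -0.006, 0.075, 0, 0], [1, -0.009, 0.115, 0, 0], [1, -0.012, 0.155, 0, 0], [1, -0.015, 0.195, 0, 0], [1, -0.018, 0.23, 0, 0], [1, -0.02, 0.255, 0, 0], [1, -0.021, 0.268, 0.01, 0], [1, -0.0215, 0.274, 0.025, 0], [1, -0.0215, 0.274, 0.04, 0]]}}

```text
clock: 8.42
position: [557.5, 177.0, 173.6]
orientation: [0.437, 3.11, 0.001]
wrist_force: [-0.3, -0.6, -0.0]
gripper_width: 93.7
grip_force: 0.0
```

Call:
{"fn": "jog_arm", "kwargs": {"targets": [[1, 0, 0, 0.025, 0], [1, 0, 0, 0.05, 0], [1, 0, 0, 0.07, 0], [1, 0, 0, 0.08, 0], [1, 0, 0, 0.083, 0], [1, 0, 0, 0.083, 0], [-1, 0, 0, 0.083, 0], [-1, 0, 0, 0.083, 0], [-1, 0, 0, 0.083, 0], [-1, 0, 0, 0.083, 0]], "grip_force": 25}}

```text
clock: 9.25
position: [557.6, 175.6, 92.1]
orientation: [0.439, 3.109, 0.001]
wrist_force: [0.0, 0.7, -0.3]
gripper_width: 70.9
grip_force: 0.0
```

Call:
{"fn": "jog_arm", "kwargs": {"targets": [[-1, 0, 0, 0, 0], [-1, 0, 0, 0, 0], [-1, 0, 0, 0, 0], [-1, 0, 0, 0, 0], [-1, 0, 0, 0, 0], [-1, 0, 0, 0, 0], [-1, 0, 0, 0, 0], [-1, 0, 0, 0, 0], [-1, 0, 0, 0, 0], [-1, 0, 0, 0, 0]]}}

```text
clock: 10.08
position: [557.0, 175.5, 90.9]
orientation: [0.44, 3.111, -0.0]
wrist_force: [-0.6, 0.4, -0.1]
gripper_width: 31.5
grip_force: 25.0
```

Call:
{"fn": "jog_arm", "kwargs": {"targets": [[-1, 0, 0, -0.008, 0], [-1, 0, 0, -0.025, 0], [-1, 0, 0, -0.05, 0], [-1, 0, 0, -0.08, 0], [-1, -0.003, -0.01, -0.105, 0], [-1, -0.009, -0.033, -0.115, 0], [-1, -0.018, -0.065, -0.117, 0], [-1, -0.028, -0.1, -0.117, 0], [-1, -0.038, -0.135, -0.117, 0], [-1, -0.044, -0.158, -0.117, 0]]}}

```text
clock: 10.92
position: [555.1, 9.0, 208.5]
orientation: [0.442, 3.11, -0.001]
wrist_force: [0.5, 0.4, -1.6]
gripper_width: 31.5
grip_force: 25.0
```

Run:
```python
from ang import *
st=status.read_state();print(st["position"],st["wrist_force"],st["gripper_width"])
for o in angs(6): print(o)
s=optics.snapshot("side");cv2.imwrite("pics/hold.png",s["frame"][60:330,180:480]);print(find("scope","side",s))
```

```text
[555.12087141   8.97222033 208.46659951] [ 0.50416111  0.36176181 -1.56149277] 31.4542264161522
(10.917, 'top', [(np.float64(61.2), 76, 89.0, 0.82)])
(11.017, 'side', [(np.float64(53.4), 78, 94.0, 0.95)])
(11.117, 'top', [(np.float64(44.0), 76, 91.0, 0.93)])
(11.217, 'side', [(np.float64(37.3), 79, 97.0, 0.57)])
(11.317, 'top', [])
(11.417, 'side', [(np.float64(20.2), 77, 97.0, 0.62)])
[([531.0, 276.0, 4.0], 0.84), ([555.0, 13.0, 122.0], 0.73)]
```

View pics/hold.png

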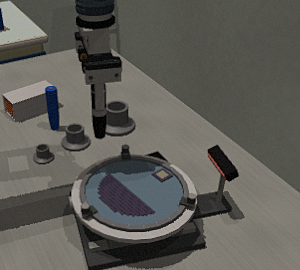

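Picture: the scope hangs upright in the grip at crop px (100,115), and the chip is at (163,175), moving clockwise. Next I'll plan the tracking.

```bash
cat > plan.py <<'E'
import sys,json
from ang import *
from scipy.optimize import least_squares
obs=[(6.983,50.8),(7.083,42.5),(7.183,33.1),(7.283,24.5),(7.383,14.5),(7.483,6.6),
 (10.917,61.2-360),(11.017,53.4-360),(11.117,44-360),(11.217,37.3-360),(11.417,20.2-360)]
try: obs+= [tuple(o) for o in json.load(open("obs.json"))]
except FileNotFoundError: pass
T,Y=np.radians(0)+np.array(obs)[:,0],np.array(obs)[:,1]
def th(p,t):
    a0,w0,tau=p;d=.41*tau;t=t-7.2
    return a0-((w0+d)*tau*(1-np.exp(-t/tau))-d*t)
fit=least_squares(lambda p:np.r_[(th(p,T)-Y)/2.5,(p[2]-50)/9],[31,90,50]).x
def om(t): return (th(fit,t)-th(fit,t+.01))/.01
def chip(t):
    a=np.radians(th(fit,t));return A+78*np.array([np.cos(a),np.sin(a)])
Rt=np.array([[-.9609,.2768],[.2768,.9609]])  # symmetric: tool<->world xy
def rows(cmd,t,n=10,ramp=(12,22,32),vmax=36,lead=0):
    p=np.array(cmd,float);out=[];
    for k in range(n):
        tg=chip(t+(k+1)/12+lead*(k==n-1));d=tg-p;m=(list(ramp)+[vmax]*20)[k];L=np.hypot(*d)
        p=p+d*min(1,m/L);out.append((Rt@(p-np.array(cmd))/1000).round(3).tolist())
    return out,np.round(p,1).tolist(),round(float(np.hypot(*(chip(t+n/12)-p))),1)
E
python3 - <<'E'
from plan import *
st=status.read_state();t=st["clock"];print(t,st["position"],fit,om(t),np.round(th(fit,T)-Y,1))
print(rows(st["position"][:2],t))
E
```

```text
11.6167 [555.43511033  11.91901159 207.91885416] [31.65706844 92.83248347 50.20024626] 83.2701010633798 [ 1.1  0.   0.1 -0.5  0.2 -1.1  0.6 -0.   0.9 -0.8 -0.5]
([[-0.008, -0.009], [-0.022, -0.026], [-0.041, -0.052], [-0.062, -0.081], [-0.08, -0.112], [-0.096, -0.144], [-0.108, -0.178], [-0.108, -0.202], [-0.102, -0.209], [-0.095, -0.216]], [587.5, -221.9], 0.0)
```

Call:
{"fn": "jog_arm", "kwargs": {"targets": [[-1, -0.008, -0.009, 0, 0], [-1, -0.022, -0.026, 0, 0], [-1, -0.041, -0.052, 0, 0], [-1, -0.062, -0.081, 0, 0], [-1, -0.08, -0.112, 0, 0], [-1, -0.096, -0.144, 0, 0], [-1, -0.106, -0.175, 0, 0], [-1, -0.108, -0.199, 0, 0], [-1, -0.102, -0.209, 0, 0], [-1, -0.095, -0.216, 0, 0]]}}

```text
clock: 12.45
position: [586.2, -224.2, 207.6]
orientation: [-0.443, -3.11, -0.0]
wrist_force: [-0.4, -0.2, -1.9]
gripper_width: 31.5
grip_force: 25.0
```

Run:
```python
from plan import *
st=status.read_state();t=st["clock"];print(t,st["position"],chip(t))
o=angs(1,cams=("side",));print(o, th(fit,t)+360)
s=optics
t=status.read_state()["clock"]
print(t,rows([587.5,-221.9],t,ramp=(25,)))
print([rows(chip(t+k*10/12),t+k*10/12)[0] for k in (1,)])
```

```text
12.45 [ 586.17698783 -224.23576758  207.57703425] [ 587.47768136 -221.85347861]
[(12.45, 'side', [(np.float64(-69.4), 76, 95.0, 0.7)])] -65.63585989662431
12.55 ([[0.017, -0.011], [0.026, -0.014], [0.034, -0.017], [0.043, -0.018], [0.053, -0.019], [0.062, -0.018], [0.071, -0.016], [0.079, -0.013], [0.087, -0.009], [0.095, -0.005]], [494.8, -200.0], 0.0)
[[[0.007, 0.006], [0.013, 0.012], [0.019, 0.019], [0.024, 0.027], [0.028, 0.035], [0.031, 0.043], [0.032, 0.052], [0.033, 0.061], [0.033, 0.07], [0.032, 0.078]]]
```

```bash
echo '[[12.45,-429.4]]'>obs.json
python3 - <<'E'
from plan import *
t=status.read_state()["clock"];print(t,fit,om(t),th(fit,12.45)+360)
c=[587.5,-221.9]
for k in range(3):
    r,c,e=rows(c,t+k*10/12,ramp=(25,));print(r,c,e)
E
```

```text
12.55 [31.78995415 92.82578878 53.41803258] 81.88241146072528 -66.89340868081905
[[0.019, -0.012], [0.027, -0.015], [0.036, -0.017], [0.045, -0.018], [0.055, -0.018], [0.064, -0.017], [0.073, -0.015], [0.081, -0.012], [0.089, -0.008], [0.097, -0.003]] [493.3, -198.1] 0.0
[[0.007, 0.006], [0.013, 0.012], [0.019, 0.02], [0.023, 0.028], [0.027, 0.036], [0.029, 0.044], [0.031, 0.053], [0.032, 0.062], [0.031, 0.071], [0.03, 0.08]] [487.0, -113.1] 0.0
[[-0.002, 0.009], [-0.006, 0.017], [-0.01, 0.025], [-0.015, 0.032], [-0.021, 0.038], [-0.028, 0.044], [-0.035, 0.049], [-0.043, 0.053], [-0.051, 0.057], [-0.06, 0.059]] [560.5, -73.0] 0.0
```

Call:
{"fn": "jog_arm", "kwargs": {"targets": [[-1, 0.019, -0.012, 0, 0], [-1, 0.027, -0.015, 0, 0], [-1, 0.036, -0.017, 0, 0], [-1, 0.045, -0.018, 0, 0], [-1, 0.055, -0.018, 0, 0], [-1, 0.064, -0.017, 0, 0], [-1, 0.073, -0.015, 0, 0], [-1, 0.081, -0.012, 0, 0], [-1, 0.089, -0.008, 0, 0], [-1, 0.101, -0.001, 0, 0]]}}

```text
clock: 13.38
position: [489.2, -195.0, 208.1]
orientation: [0.44, 3.11, -0.0]
wrist_force: [0.2, 0.8, -1.1]
gripper_width: 31.2
grip_force: 25.0
```

Run:
```python
from plan import *
st=status.read_state();t=st["clock"];print(t,st["position"])
s=optics.snapshot("side");cv2.imwrite("pics/trk.png",cv2.resize(s["frame"][190:310,230:400],None,fx=4,fy=4))
r=find("chip","side",s);print(r)
for p,c in r:
  d=np.array(p[:2])-A;print(np.degrees(np.arctan2(d[1],d[0])),np.hypot(*d))
print(th(fit,t)+360, w2px(s,[*chip(t),91])-[230,190],status.read_state()["clock"])
```

```text
13.3833 [ 489.19193904 -195.01143599  208.06999458]
[([488.0, -195.0, 97.0], 0.65)]
-146.70466118941783 80.51664424204472
-142.66193184284322 [67.3 83.5] 13.4833
```

View pics/trk.png

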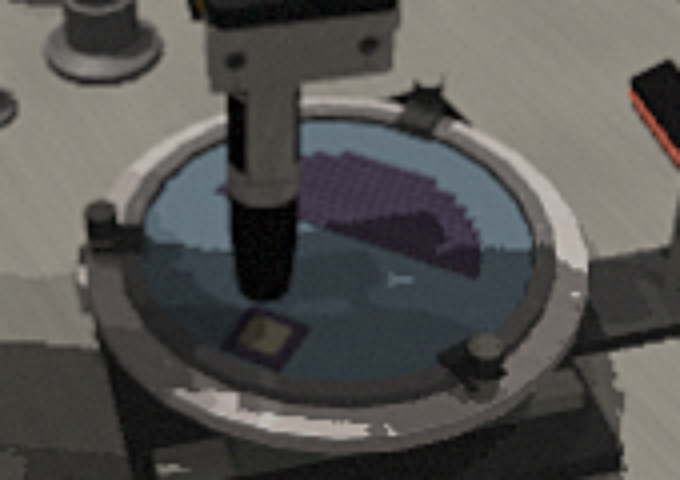

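The picture shows the lens at crop px (263,295), just above the chip's pad at (265,335); the pad is within 1 px of the prediction. I'll keep following.

```bash
echo '[[12.45,-429.4],[13.383,-504.5]]'>obs.json
python3 - <<'E'
from plan import *
t=status.read_state()["clock"];print(t,fit,om(t),th(fit,13.383)+360)
c=[490.2,-194.9]
for k in range(3):
    r,c,e=rows(c,t+k*10/12,ramp=(25,),lead=.05*(k==1));print(r,c,e)
E
```

```text
13.4833 [31.86426414 92.7870378  55.30775746] 80.37806410050621 -143.37947849659753
[[0.011, 0.012], [0.016, 0.02], [0.021, 0.028], [0.024, 0.036], [0.026, 0.045], [0.027, 0.054], [0.028, 0.063], [0.027, 0.072], [0.025, 0.081], [0.022, 0.089]] [493.7, -103.0] 0.0
[[-0.004, 0.008], [-0.008, 0.016], [-0.014, 0.023], [-0.02, 0.029], [-0.027, 0.035], [-0.035, 0.039], [-0.042, 0.043], [-0.051, 0.046], [-0.059, 0.048], [-0.073, 0.049]] [577.8, -76.1] 5.3
[[-0.003, -0.0], [-0.012, -0.001], [-0.021, -0.003], [-0.029, -0.006], [-0.037, -0.01], [-0.044, -0.014], [-0.051, -0.02], [-0.057, -0.026], [-0.062, -0.032], [-0.067, -0.04]] [631.2, -132.8] 0.0
```

Call:
{"fn": "jog_arm", "kwargs": {"targets": [[-1, 0.011, 0.012, 0, 0], [-1, 0.016, 0.02, 0, 0], [-1, 0.021, 0.028, 0, 0], [-1, 0.024, 0.036, 0, 0], [-1, 0.026, 0.045, 0, 0], [-1, 0.027, 0.054, 0, 0], [-1, 0.028, 0.063, 0, 0], [-1, 0.027, 0.072, 0, 0], [-1, 0.025, 0.081, 0, 0], [-1, 0.022, 0.089, 0, 0]]}}

```text
clock: 14.32
position: [493.6, -102.7, 208.0]
orientation: [0.439, 3.111, 0.0]
wrist_force: [-0.0, -0.4, -1.1]
gripper_width: 31.4
grip_force: 25.0
```

Call:
{"fn": "jog_arm", "kwargs": {"targets": [[-1, -0.004, 0.008, 0, 0], [-1, -0.008, 0.016, 0, 0], [-1, -0.014, 0.023, 0, 0], [-1, -0.02, 0.029, 0, 0], [-1, -0.027, 0.035, 0, 0], [-1, -0.035, 0.039, 0, 0], [-1, -0.042, 0.043, 0, 0], [-1, -0.051, 0.046, 0, 0], [-1, -0.059, 0.048, 0, 0], [-1, -0.071, 0.049, 0, 0]]}}

```text
clock: 15.15
position: [575.5, -76.2, 207.8]
orientation: [-0.44, -3.11, -0.0]
wrist_force: [-0.0, 0.4, -1.0]
gripper_width: 31.0
grip_force: 25.0
```

```bash
cat > chk.py <<'E'
from plan import *
st=status.read_state();t=st["clock"];print(t,st["position"].round(1) if hasattr(st["position"],'round') else st["position"],chip(t))
s=optics.snapshot("side");u,v=w2px(s,[*chip(t),91]);x,y=int(u)-40,int(v)-35
cv2.imwrite("pics/%s.png"%sys.argv[1],cv2.resize(s["frame"][y:y+70,x:x+80],None,fx=7,fy=7));print("pred in crop",(u-x)*7,(v-y)*7)
for p,c in find("chip","side",s)[:2]:
  d=np.array(p[:2])-A;print(p,c,np.degrees(np.arctan2(d[1],d[0])),np.hypot(*d))
print("pred",(th(fit,t)+180)%360-180,x,y,status.read_state()["clock"])
E
python3 chk.py trk2
```

```text
15.15 [575.5 -76.2 207.8] [572.67492688 -74.75980066]
pred in crop 282.79999999999984 249.89999999999992
[577.0, -71.0, 96.0] 0.85 74.78741713137948 82.69782342964054
pred 77.129073090068 263 190 15.25
```

View pics/trk2.png

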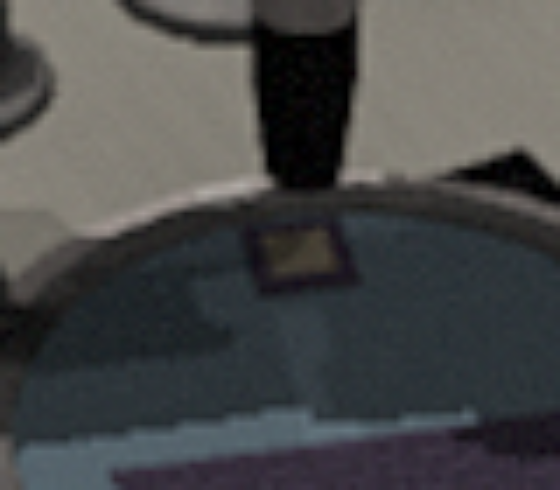

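The picture shows the pad at crop px (300,250), 2.5 px ahead of the prediction at (283,250); the lens is above it. I'll correct for that.

```bash
cat > nxt.py <<'E'
import json,sys
from h import *
A=np.array([555.3,-150.8])
_,to,u,v,turn,cx,cy=map(float,sys.argv[1:8] if False else [0]+sys.argv[1:7])
s=json.load(open("cam.json")) 
p=px2w(s,u,v,91);d=p[:2]-A;a=np.degrees(np.arctan2(d[1],d[0]))+turn;print("obs",p,a,np.hypot(*d))
o=json.load(open("obs.json"))+[[to,a]]*3;json.dump(o,open("obs.json","w"))
from plan import *
t=status.read_state()["clock"];print(t,fit,om(t),th(fit,to)-a)
c=[cx,cy]
for k in range(3):
    r,c,e=rows(c,t+k*10/12,ramp=(30,),lead=.05*(k==1));print(r,c,e)
E
python3 - <<'E'
# camera calibration is fixed: store it once (takes one snapshot)
from h import *
import json
s=optics.snapshot("side");json.dump({k:np.array(s[k]).tolist() for k in ("fx","fy","cx","cy","dist","R","t")},open("cam.json","w"))
E
python3 nxt.py 15.15 305.86 225.71 -720 575.5 -75.6
```

```text
obs [577.32333163 -77.41291138  91.        ] -646.7044048449527 76.62044056030646
15.3 [32.06598468 92.58471001 61.36819865] 78.01700333243389 0.8189071132150048
[[-0.026, -0.004], [-0.034, -0.007], [-0.042, -0.011], [-0.049, -0.016], [-0.055, -0.022], [-0.061, -0.028], [-0.067, -0.035], [-0.071, -0.043], [-0.075, -0.051], [-0.077, -0.059]] [633.3, -153.6] 0.0
[[-0.002, -0.009], [-0.002, -0.017], [-0.002, -0.026], [-0.001, -0.034], [0.001, -0.043], [0.005, -0.051], [0.008, -0.058], [0.013, -0.066], [0.019, -0.072], [0.029, -0.081]] [583.1, -223.7] 5.1
[[0.003, -0.002], [0.01, -0.006], [0.018, -0.01], [0.026, -0.013], [0.034, -0.015], [0.042, -0.016], [0.051, -0.016], [0.059, -0.015], [0.067, -0.013], [0.075, -0.01]] [507.8, -212.7] 0.0
```

Call:
{"fn": "jog_arm", "kwargs": {"targets": [[-1, -0.026, -0.004, 0, 0], [-1, -0.034, -0.007, 0, 0], [-1, -0.042, -0.011, 0, 0], [-1, -0.049, -0.016, 0, 0], [-1, -0.055, -0.022, 0, 0], [-1, -0.061, -0.028, 0, 0], [-1, -0.067, -0.035, 0, 0], [-1, -0.071, -0.043, 0, 0], [-1, -0.075, -0.051, 0, 0], [-1, -0.077, -0.059, 0, 0]]}}

```text
clock: 16.13
position: [632.6, -155.4, 208.0]
orientation: [0.44, 3.111, -0.0]
wrist_force: [0.4, 0.0, -1.4]
gripper_width: 31.5
grip_force: 25.0
```

Call:
{"fn": "jog_arm", "kwargs": {"targets": [[-1, -0.002, -0.009, 0, 0], [-1, -0.002, -0.017, 0, 0], [-1, -0.002, -0.026, 0, 0], [-1, -0.001, -0.034, 0, 0], [-1, 0.001, -0.043, 0, 0], [-1, 0.005, -0.051, 0, 0], [-1, 0.008, -0.058, 0, 0], [-1, 0.013, -0.066, 0, 0], [-1, 0.019, -0.072, 0, 0], [-1, 0.027, -0.079, 0, 0]]}}

```text
clock: 16.97
position: [584.0, -223.1, 208.0]
orientation: [0.439, 3.111, 0.0]
wrist_force: [0.2, 0.1, -1.3]
gripper_width: 31.8
grip_force: 25.0
```

```bash
cat > chk2.py <<'E'
from plan import *
st=status.read_state();t=st["clock"];print(t,np.round(st["position"],1),chip(t))
s=optics.snapshot("side");u,v=w2px(s,[*chip(t),91]);x,y=int(u)-40,int(v)-35
cr=s["frame"][y:y+70,x:x+80]
cv2.imwrite("pics/%s.png"%sys.argv[1],cv2.resize(cr,None,fx=7,fy=7));print("pred in crop",(u-x)*7,(v-y)*7,"org",x,y,"th",th(fit,t),status.read_state()["clock"])
E
python3 chk2.py trk3
```

```text
16.9667 [ 584.  -223.1  208. ] [ 587.84566402 -221.68568088]
pred in crop 280.70000000000016 246.39999999999992 org 306 230 th -785.3387775955276 17.0167
```

View pics/trk3.png

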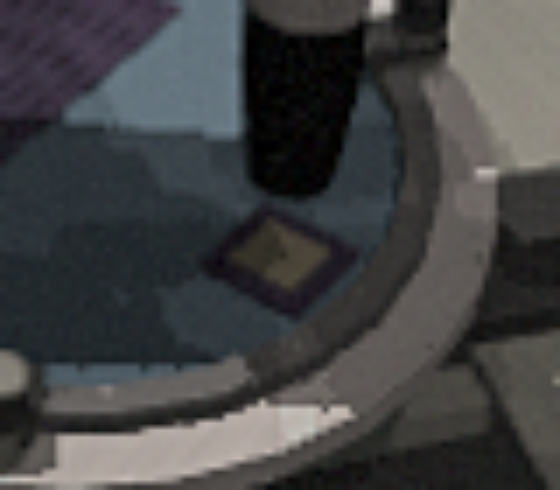

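The picture shows the pad at crop px (280,253), which matches the prediction at (281,246). The remaining calls can be chained without more pictures.

```bash
sed -i 's/range(3)/range(6)/;s/(k==1)/(k==9)/' nxt.py; python3 nxt.py 16.967 346 266.1 -720 585.5 -222
```

```text
obs [ 586.18983994 -223.73447173   91.        ] -787.0459494110569 79.20618269790039
17.0167 [32.09606038 92.4673136  63.61851908] 75.50773423131432 0.5165656730524688
[[0.01, -0.008], [0.018, -0.012], [0.026, -0.015], [0.034, -0.017], [0.043, -0.018], [0.051, -0.018], [0.06, -0.017], [0.068, -0.016], [0.076, -0.013], [0.084, -0.01]] [502.4, -208.2] 0.0
[[0.007, 0.004], [0.014, 0.009], [0.02, 0.015], [0.026, 0.021], [0.031, 0.028], [0.035, 0.035], [0.038, 0.043], [0.041, 0.051], [0.042, 0.059], [0.043, 0.067]] [479.6, -132.0] 0.0
[[-0.0, 0.008], [-0.001, 0.016], [-0.003, 0.024], [-0.006, 0.032], [-0.009, 0.04], [-0.013, 0.047], [-0.018, 0.053], [-0.024, 0.059], [-0.03, 0.064], [-0.037, 0.069]] [534.0, -75.8] 0.0
[[-0.007, 0.004], [-0.015, 0.007], [-0.022, 0.009], [-0.03, 0.011], [-0.038, 0.012], [-0.046, 0.012], [-0.054, 0.011], [-0.062, 0.009], [-0.07, 0.006], [-0.077, 0.003]] [608.8, -94.0] 0.0
[[-0.007, -0.004], [-0.013, -0.009], [-0.019, -0.014], [-0.025, -0.02], [-0.029, -0.026], [-0.033, -0.033], [-0.037, -0.04], [-0.039, -0.048], [-0.041, -0.055], [-0.042, -0.063]] [631.8, -166.2] 0.0
[[-0.0, -0.008], [0.0, -0.016], [0.002, -0.023], [0.004, -0.031], [0.006, -0.038], [0.01, -0.045], [0.014, -0.051], [0.019, -0.058], [0.024, -0.063], [0.03, -0.068]] [584.0, -223.3] 0.0
```

Call:
{"fn": "jog_arm", "kwargs": {"targets": [[-1, 0.01, -0.008, 0, 0], [-1, 0.018, -0.012, 0, 0], [-1, 0.026, -0.015, 0, 0], [-1, 0.034, -0.017, 0, 0], [-1, 0.043, -0.018, 0, 0], [-1, 0.051, -0.018, 0, 0], [-1, 0.06, -0.017, 0, 0], [-1, 0.068, -0.016, 0, 0], [-1, 0.076, -0.013, 0, 0], [-1, 0.084, -0.01, 0, 0]]}}

```text
clock: 17.85
position: [500.5, -208.5, 208.0]
orientation: [0.44, 3.111, 0.0]
wrist_force: [-0.6, 0.0, -0.0]
gripper_width: 31.5
grip_force: 25.0
```

Call:
{"fn": "jog_arm", "kwargs": {"targets": [[-1, 0.007, 0.004, 0, 0], [-1, 0.014, 0.009, 0, 0], [-1, 0.02, 0.015, 0, 0], [-1, 0.026, 0.021, 0, 0], [-1, 0.031, 0.028, 0, 0], [-1, 0.035, 0.035, 0, 0], [-1, 0.038, 0.043, 0, 0], [-1, 0.041, 0.051, 0, 0], [-1, 0.042, 0.059, 0, 0], [-1, 0.043, 0.067, 0, 0]]}}

```text
clock: 18.68
position: [478.6, -131.9, 208.0]
orientation: [0.439, 3.111, -0.0]
wrist_force: [-0.6, 0.6, -1.7]
gripper_width: 31.7
grip_force: 25.0
```

Call:
{"fn": "jog_arm", "kwargs": {"targets": [[-1, 0, 0.008, 0, 0], [-1, -0.001, 0.016, 0, 0], [-1, -0.003, 0.024, 0, 0], [-1, -0.006, 0.032, 0, 0], [-1, -0.009, 0.04, 0, 0], [-1, -0.013, 0.047, 0, 0], [-1, -0.018, 0.053, 0, 0], [-1, -0.024, 0.059, 0, 0], [-1, -0.03, 0.064, 0, 0], [-1, -0.037, 0.069, 0, 0]]}}

```text
clock: 19.52
position: [533.9, -76.4, 207.9]
orientation: [-0.44, -3.111, 0.0]
wrist_force: [-0.3, -0.0, -2.2]
gripper_width: 31.4
grip_force: 25.0
```

```bash
python3 chk2.py trk4
```

```text
19.5167 [533.9 -76.4 207.9] [533.99386135 -75.76635118]
pred in crop 285.6000000000001 245.69999999999996 org 247 196 th -974.1478685165237 19.5667
```

View pics/trk4.png

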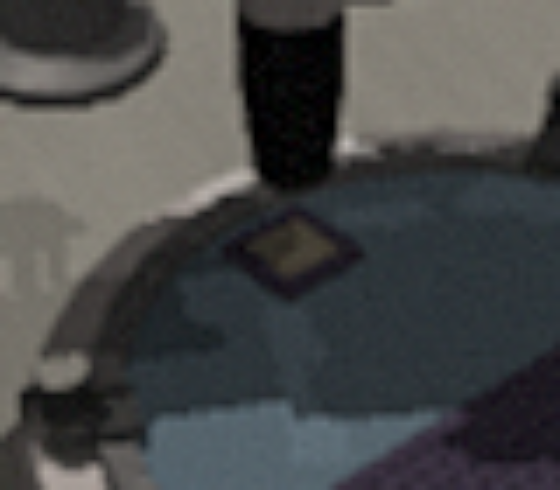

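The pad is at crop px (293,250), about 1 px from the prediction at (286,246), and the lens is right above it.

```bash
sed -i 's/range(6)/range(4)/' nxt.py; python3 nxt.py 19.517 288.9 231.7 -1080 534 -75.8
```

```text
obs [535.25120406 -78.71193494  91.        ] -974.4579357063695 74.8240826383265
19.5667 [32.08955596 92.44276768 63.94130482] 71.56856409682177 0.07644298025786611
[[-0.012, 0.006], [-0.019, 0.009], [-0.027, 0.011], [-0.035, 0.012], [-0.043, 0.012], [-0.051, 0.011], [-0.059, 0.01], [-0.067, 0.007], [-0.074, 0.004], [-0.081, 0.001]] [612.4, -97.7] 0.0
[[-0.007, -0.004], [-0.013, -0.009], [-0.018, -0.015], [-0.023, -0.021], [-0.027, -0.028], [-0.031, -0.035], [-0.034, -0.042], [-0.036, -0.05], [-0.037, -0.058], [-0.038, -0.066]] [630.6, -171.2] 0.0
[[0.0, -0.008], [0.001, -0.016], [0.003, -0.023], [0.006, -0.03], [0.009, -0.038], [0.013, -0.044], [0.017, -0.05], [0.023, -0.056], [0.028, -0.061], [0.034, -0.066]] [579.2, -225.1] 0.0
[[0.007, -0.004], [0.014, -0.007], [0.021, -0.01], [0.028, -0.012], [0.036, -0.013], [0.043, -0.013], [0.051, -0.013], [0.058, -0.012], [0.066, -0.01], [0.073, -0.007]] [507.1, -212.1] 0.0
```

Call:
{"fn": "jog_arm", "kwargs": {"targets": [[-1, -0.012, 0.006, 0, 0], [-1, -0.019, 0.009, 0, 0], [-1, -0.027, 0.011, 0, 0], [-1, -0.035, 0.012, 0, 0], [-1, -0.043, 0.012, 0, 0], [-1, -0.051, 0.011, 0, 0], [-1, -0.059, 0.01, 0, 0], [-1, -0.067, 0.007, 0, 0], [-1, -0.074, 0.004, 0, 0], [-1, -0.081, 0.001, 0, 0]]}}

```text
clock: 20.4
position: [611.8, -98.9, 207.9]
orientation: [-0.44, -3.111, 0.0]
wrist_force: [0.5, 0.2, -1.4]
gripper_width: 31.6
grip_force: 25.0
```

Call:
{"fn": "jog_arm", "kwargs": {"targets": [[-1, -0.007, -0.004, 0, 0], [-1, -0.013, -0.009, 0, 0], [-1, -0.018, -0.015, 0, 0], [-1, -0.023, -0.021, 0, 0], [-1, -0.027, -0.028, 0, 0], [-1, -0.031, -0.035, 0, 0], [-1, -0.034, -0.042, 0, 0], [-1, -0.036, -0.05, 0, 0], [-1, -0.037, -0.058, 0, 0], [-1, -0.038, -0.066, 0, 0]]}}

```text
clock: 21.23
position: [629.2, -173.0, 208.0]
orientation: [-0.44, -3.111, 0.0]
wrist_force: [-0.2, 0.8, -0.9]
gripper_width: 31.6
grip_force: 25.0
```

Call:
{"fn": "jog_arm", "kwargs": {"targets": [[-1, 0, -0.008, 0, 0], [-1, 0.001, -0.016, 0, 0], [-1, 0.003, -0.023, 0, 0], [-1, 0.006, -0.03, 0, 0], [-1, 0.009, -0.038, 0, 0], [-1, 0.013, -0.044, 0, 0], [-1, 0.017, -0.05, 0, 0], [-1, 0.023, -0.056, 0, 0], [-1, 0.028, -0.061, 0, 0], [-1, 0.034, -0.066, 0, 0]]}}

```text
clock: 22.07
position: [577.8, -226.4, 208.0]
orientation: [0.44, 3.111, 0.0]
wrist_force: [1.0, -1.1, -2.1]
gripper_width: 31.8
grip_force: 25.0
```

Call:
{"fn": "jog_arm", "kwargs": {"targets": [[-1, 0.007, -0.004, 0, 0], [-1, 0.014, -0.007, 0, 0], [-1, 0.021, -0.01, 0, 0], [-1, 0.028, -0.012, 0, 0], [-1, 0.036, -0.013, 0, 0], [-1, 0.043, -0.013, 0, 0], [-1, 0.051, -0.013, 0, 0], [-1, 0.058, -0.012, 0, 0], [-1, 0.066, -0.01, 0, 0], [-1, 0.073, -0.007, 0, 0]]}}

```text
clock: 22.9
position: [505.7, -212.2, 207.9]
orientation: [-0.44, -3.111, -0.0]
wrist_force: [-0.1, -0.3, -1.0]
gripper_width: 31.7
grip_force: 25.0
```

```bash
python3 chk2.py trk5
python3 - <<'E'
from plan import *
t=status.read_state()["clock"]
c=[507.1,-212.1]
for k in range(2):
    r,c,e=rows(c,t+k*10/12,ramp=(30,));print(r,c,e)
E
```

```text
22.9 [ 505.7 -212.2  207.9] [ 507.09098364 -212.11794795]
pred in crop 282.1000000000001 250.60000000000008 org 267 240 th -1208.174917684844 22.95
[[0.011, 0.005], [0.017, 0.01], [0.023, 0.014], [0.028, 0.02], [0.033, 0.025], [0.037, 0.032], [0.041, 0.038], [0.044, 0.045], [0.046, 0.052], [0.048, 0.059]] [477.8, -142.0] 0.0
[[0.001, 0.007], [0.001, 0.015], [0.001, 0.022], [-0.001, 0.029], [-0.003, 0.036], [-0.005, 0.043], [-0.008, 0.05], [-0.012, 0.056], [-0.016, 0.062], [-0.021, 0.068]] [516.8, -83.0] 0.0
```

View pics/trk5.png

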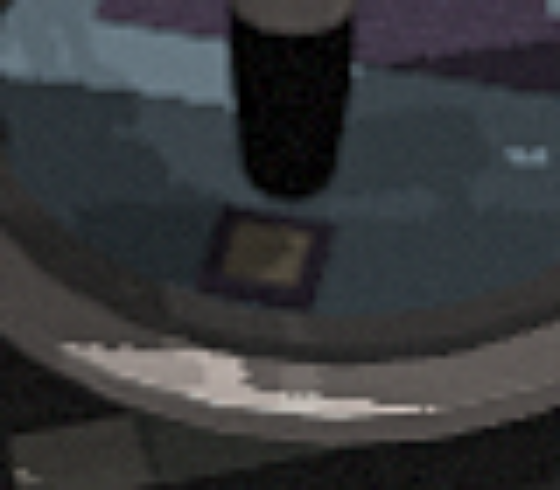

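The pad is at crop px (267,252), about 4 mm ahead of the prediction and still in view. Two more tracking calls will add margin.

Call:
{"fn": "jog_arm", "kwargs": {"targets": [[-1, 0.013, 0.006, 0, 0], [-1, 0.02, 0.011, 0, 0], [-1, 0.025, 0.016, 0, 0], [-1, 0.03, 0.022, 0, 0], [-1, 0.035, 0.028, 0, 0], [-1, 0.039, 0.034, 0, 0], [-1, 0.042, 0.041, 0, 0], [-1, 0.045, 0.048, 0, 0], [-1, 0.047, 0.055, 0, 0], [-1, 0.048, 0.062, 0, 0]]}}

```text
clock: 23.78
position: [477.5, -139.0, 208.0]
orientation: [0.439, 3.111, -0.0]
wrist_force: [0.6, -0.5, -1.9]
gripper_width: 31.8
grip_force: 25.0
```

Call:
{"fn": "jog_arm", "kwargs": {"targets": [[-1, 0.001, 0.007, 0, 0], [-1, 0.001, 0.015, 0, 0], [-1, 0.001, 0.022, 0, 0], [-1, -0.001, 0.029, 0, 0], [-1, -0.003, 0.036, 0, 0], [-1, -0.005, 0.043, 0, 0], [-1, -0.008, 0.05, 0, 0], [-1, -0.012, 0.056, 0, 0], [-1, -0.016, 0.062, 0, 0], [-1, -0.021, 0.068, 0, 0]]}}

```text
clock: 24.62
position: [517.1, -79.8, 207.9]
orientation: [-0.44, -3.111, 0.0]
wrist_force: [-0.4, -0.4, -1.6]
gripper_width: 31.8
grip_force: 25.0
```

Call:
{"fn": "jog_arm", "kwargs": {"targets": [[-1, 0.001, 0.012, -0.004, 0], [-1, 0.004, 0.036, -0.008, 0], [-1, 0.008, 0.068, -0.01, 0], [-1, 0.012, 0.1, -0.01, 0], [-1, 0.016, 0.135, -0.01, 0], [-1, 0.021, 0.17, -0.01, 0], [-1, 0.025, 0.205, -0.01, 0], [-1, 0.029, 0.235, -0.01, 0], [-1, 0.031, 0.25, -0.01, 0], [-1, 0.032, 0.256, -0.01, 0]]}}

```text
clock: 25.45
position: [556.6, 177.6, 218.1]
orientation: [-0.435, -3.111, -0.001]
wrist_force: [-0.6, -0.5, -2.0]
gripper_width: 31.7
grip_force: 25.0
```

Run:
```python
from h import *
for i in range(3):
    s=optics.snapshot("side");a=find("scope","side",s)
    s=optics.snapshot("top");b=find("scope","top",s);print(a,b)
st=status.read_state();p=np.array(st["position"]);print(st["clock"],p,st["orientation"])
d=np.array([557.1,175.5])-p[:2];print(np.array([[-.9609,.2768],[.2768,.9609]])@d)
```

```text
[([559.0, 175.0, 133.0], 0.98), ([534.0, 274.0, 4.0], 0.82)] [([509.0, 412.0, -2.0], 0.73), ([537.0, 273.0, 3.0], 0.47)]
[([558.0, 174.0, 132.0], 0.98), ([535.0, 273.0, 3.0], 0.93)] [([536.0, 276.0, 1.0], 0.5)]
[([559.0, 173.0, 131.0], 0.79), ([534.0, 272.0, 1.0], 0.66)] [([557.0, -151.0, 2.0], 0.68), ([557.0, -32.0, 110.0], 0.5), ([536.0, 278.0, 0.0], 0.44)]
26.05 [556.73337727 174.1154638  218.02219809] [4.40903323e-01 3.11042686e+00 2.22543678e-05]
[0.03095184 1.43188201]
```

Call:
{"fn": "jog_arm", "kwargs": {"targets": [[-1, 0, 0.0014, 0.01, 0], [-1, 0, 0.0014, 0.03, 0], [-1, 0, 0.0014, 0.05, 0], [-1, 0, 0.0014, 0.065, 0], [-1, 0, 0.0014, 0.072, 0], [-1, 0, 0.0014, 0.08, 0], [-1, 0, 0.0014, 0.088, 0], [-1, 0, 0.0014, 0.096, 0], [-1, 0, 0.0014, 0.104, 0], [-1, 0, 0.0014, 0.11, 0]]}}

```text
clock: 26.88
position: [557.1, 175.9, 107.3]
orientation: [0.44, 3.111, -0.0]
wrist_force: [-0.9, 0.2, -1.0]
gripper_width: 31.3
grip_force: 25.0
```

Call:
{"fn": "jog_arm", "kwargs": {"targets": [[-1, 0, 0, 0.004, 0], [-1, 0, 0, 0.007, 0], [-1, 0, 0, 0.009, 0], [-1, 0, 0, 0.011, 0], [-1, 0, 0, 0.0125, 0], [-1, 0, 0, 0.0135, 0], [-1, 0, 0, 0.0145, 0], [-1, 0, 0, 0.0155, 0], [-1, 0, 0, 0.0155, 0], [-1, 0, 0, 0.0155, 0]]}}

```text
clock: 27.72
position: [557.1, 176.0, 92.5]
orientation: [0.44, 3.111, 0.0]
wrist_force: [-0.2, 1.0, -1.4]
gripper_width: 31.3
grip_force: 25.0
```

Call:
{"fn": "jog_arm", "kwargs": {"targets": [[-1, 0, 0, 0.0003, 0], [-1, 0, 0, 0.0006, 0], [-1, 0, 0, 0.0009, 0], [-1, 0, 0, 0.0012, 0], [-1, 0, 0, 0.0014, 0], [-1, 0, 0, 0.0016, 0], [-1, 0, 0, 0.0016, 0], [-1, 0, 0, 0.0016, 0], [-1, 0, 0, 0.0016, 0], [-1, 0, 0, 0.0016, 0]]}}

```text
clock: 28.55
position: [557.1, 175.9, 90.9]
orientation: [0.44, 3.111, 0.0]
wrist_force: [-0.7, -0.3, -1.4]
gripper_width: 31.3
grip_force: 25.0
```

Call:
{"fn": "jog_arm", "kwargs": {"targets": [[-1, 0, 0, 0.0002, 0], [-1, 0, 0, 0.0004, 0], [-1, 0, 0, 0.0006, 0], [-1, 0, 0, 0.0008, 0], [-1, 0, 0, 0.0008, 0], [-1, 0, 0, 0.0008, 0], [-1, 0, 0, 0.0008, 0], [-1, 0, 0, 0.0008, 0], [-1, 0, 0, 0.0008, 0], [-1, 0, 0, 0.0008, 0]]}}

```text
clock: 29.38
position: [557.3, 175.9, 90.9]
orientation: [0.439, 3.111, -0.0]
wrist_force: [-2.6, 0.0, 6.0]
gripper_width: 31.3
grip_force: 25.0
```

Call:
{"fn": "jog_arm", "kwargs": {"targets": [[-0.2, 0, 0, -0.0008, 0], [-0.1, 0, 0, -0.0008, 0], [0, 0, 0, -0.0008, 0], [0.2, 0, 0, -0.0008, 0], [0.5, 0, 0, -0.0008, 0], [1, 0, 0, -0.0008, 0], [1, 0, 0, -0.0008, 0], [1, 0, 0, -0.0008, 0], [1, 0, 0, -0.0008, 0], [1, 0, 0, -0.0008, 0]]}}

```text
clock: 30.22
position: [557.1, 175.9, 90.9]
orientation: [0.44, 3.111, 0.0]
wrist_force: [-0.3, 0.3, 0.4]
gripper_width: 89.9
grip_force: 0.0
```

Call:
{"fn": "jog_arm", "kwargs": {"targets": [[1, 0, 0, -0.005, 0], [1, 0, 0, -0.015, 0], [1, 0, 0, -0.03, 0], [1, 0, 0, -0.05, 0], [1, 0, 0, -0.075, 0], [1, 0, 0, -0.1, 0], [1, 0, 0, -0.125, 0], [1, 0, 0, -0.145, 0], [1, 0, 0, -0.15, 0], [1, 0, 0, -0.15, 0]]}}

```text
clock: 31.05
position: [558.2, 176.1, 243.6]
orientation: [0.439, 3.106, 0.002]
wrist_force: [-0.4, 0.8, 0.6]
gripper_width: 94.2
grip_force: 0.0
```

Run:
```python
from h import *
s=optics.snapshot("side");cv2.imwrite("pics/end.png",cv2.resize(s["frame"][130:230,200:330],None,fx=5,fy=5))
print(find("scope","side",s),find("holder","side",s),status.read_state()["clock"],status.read_state()["position"])
```

```text
[([559.0, 175.0, 1.0], 0.87), ([532.0, 274.0, 2.0], 0.87), ([553.0, -153.0, 1.0], 0.26)] [([694.0, 202.0, 3.0], 0.7), ([558.0, 173.0, -3.0], 0.67), ([459.0, 153.0, -3.0], 0.56)] 31.2 [556.19360016 175.82832001 239.18013997]
```

View pics/end.png

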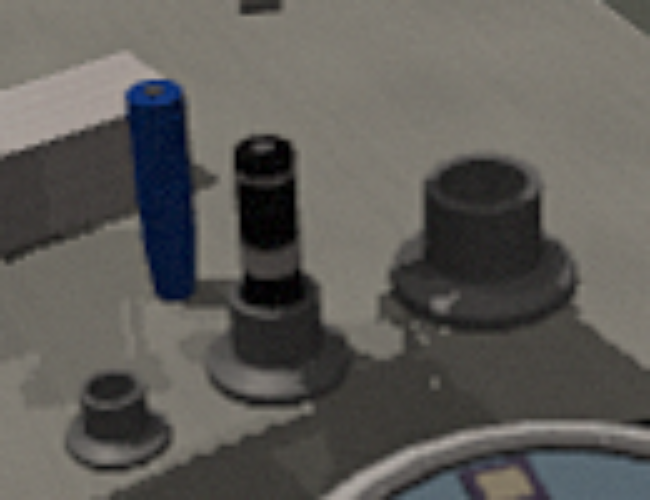

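The scope stands upright and fully down in the middle holder, at crop px (268,225), and is released. I'm handing the job in.

```bash
python3 -c "
from plant import ticket
print(ticket.sign_off())"
```

```text
the job is handed in; nothing more can be done
None
```

I handed the job in at about 31 s; the sign-off gave no verdict. The table was set coasting at about 1.6 rad/s by my estimate, the lens followed the chip from about 15.4 s to 24.6 s by camera-checked estimate, and the microscope stands released, upright and fully down in the middle holder.

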